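# Hang the watering card and hold the clamp open round its edge

## Robot

A 7-joint arm with a two-finger parallel gripper is mounted at the origin on the work surface. World frame = base frame: x ahead of the robot, y to its left, z up, the work surface at z = 0. Lengths are in m, angles in rad, forces in N, time in s.
With the tool pointing down it reaches from about 0.425 to 1.025 m from the base axis. Payload 3.6 kg.
Tool frame: the origin (TCP) lies between the finger pads; the fingertips stand ahead of it and the grasp point (between the pads) lies 5 mm behind it (r.finger_overhang is the x of the fingertips in the tool frame, in m); x points along the fingers, y is the direction in which the jaws open and shut, and the axes are right-handed (so a half turn about x gives the same grasp; the last joint's range is limited). The gripper opens to 85 mm and grips with 20 to 120 N. Pads are 22 mm wide; open, the fingers measure 114 mm over their backs; the gripper's body (76 mm by 85 mm) begins 54 mm behind the grasp point. The pads swing forward as they close: fully open they stand 13 mm farther back than shut.
Start: joints at [-1.222, 0.591, 0.048, 1.609, -0.033, 0.943, -0.034], TCP at [0.31, 0.655, 0.245] pointing down, gripper open.
Joint ranges: [-2.69, 2.69], [-0.47, 2.24], [-1.27, 1.36], [0.19, 2.51], [-1.53, 4.68], [0.08, 2.07], [-3.09, 3.09]. Speed limits (rad/s): [2.57, 2.57, 3.14, 3.14, 3.14, 3.14, 3.14].

## Interface

Orientations are given as a unit quaternion [x, y, z, w].
In Python, from bench import r, eyes gives the robot as it stands. The module is installed in compiled form; this text tells all that it offers.
- The arm moves only by the tool play_rows, never from a script. Its argument "series" is a list of rows, each an object with "translation": the shift along the tool's x, y, z in units of 0.2 m (1.0 is 0.2 m), a list of three; "turn": the turn about the tool's x in units of 360 degrees (1.0 is 360 degrees); "gripper": the gripper command: -1 is fully open, 1 is shut, values between are in proportion. A call has exactly 8 rows; each row is the pose to reach, as a shift and turn from the pose commanded when the call began, along the tool's axes at that moment, turning the shorter way round; what a row does not reach only later rows make up. A row lasts 1/8 s, in which the tool goes at most 62.5 mm and 10.7 degrees, less where a joint would pass 70% of its speed; a pose out of reach is approached as far as the arm can. A call with a number of a shift or a turn outside -1 to 1 is refused whole. A call with a gripper value outside its range is refused whole. The fingers move at their own pace and stop on an object; "newtons" is the grip in N (left out, the last holds). Time passes only in rows, so rows that repeat a pose let the fingers close, or fill a call up. It gives the time, the measured TCP pose, the force and the opening at its end, in the units of the state.
- r.sense(): the state, without advancing time (a new reading comes with each control period).
- eyes.read_camera(name): name is "scene" or "top" or "wrist"; returns the picture (420x560x3 uint8, blue, green, red); there is no depth.
- eyes.camera_params(name): a dict with "fx", "fy", "cx", "cy" (pixels), "R" (3x3) and "t" (3): a world point X has camera coordinates R X + t; the wrist camera has in their place "T_tool_cam" (4x4, takes a point from camera to tool coordinates, whose origin is the TCP and whose axes are the tool frame's). Camera axes: x right, y down, z forward; pixel columns grow to the right and rows downward; lengths in m; the calibration is good to about 2 mm. A picture is of the moment at which its call begins: read the wrist's pose just before it. camera_params takes no time and is no camera call.
- r.finish_job(): hands the job in, once; it reports no verdict.
The state is a dict: "time": time; "joint_pos": joint angles; "joint_velocities": joint speeds; "tau": joint torques, N m; "eef_pos": TCP position; "tool_rot": TCP orientation; "contact_force": force on the tool from outside, world axes, zero at the start; "moment": the same for the moment, N m; "width": opening from 0.0 (shut) to 1.0 (fully open).
Only numpy, scipy, OpenCV 4.12 (cv2) and the standard library are available. Lean on these libraries where they do the work, as an engineer would, in place of code of your own. Each camera call takes 0.05 s, during which the arm holds its last target.

## Task

Hang the watering card by its handle on the tap stand's double hook, over both prongs. Then pick up the spring clamp by its handles, squeeze it wide open and hold it gaping around an upright side edge of the hanging card, one jaw in front and one behind, without touching or nipping the card, so that I can slip a sheet in. Finish like that, still holding the clamp open in the air, and leave the other things on the ledge where they are.

Things in the scene. Friction and masses are not known exactly. Their poses are not given: they have to be found in the camera images.
- card: watering card: stiff white plastic board, 130 mm wide (x), 110 high (z), 5 thick (y), 96 to 150 g, with a blue carrying handle on top. Origin: centre of its bottom edge. Side edges at x = +-65 mm. Handle: 8 mm uprights at x = +-58 and a crossbar (card_bar); the window under the bar is 108 mm wide, 58 high (z 110 to 168). Starts upright in the slotted stand. Front and back alike: may hang either way
- card_bar (a point): centre of the card handle's crossbar, 173 mm above the card's bottom edge; the bar is 124 mm long (x), 10 mm thick (y) and 10 mm high: to be pinched here from above, across y. Axes as the card's
- cardstand: fixed wooden stand, 160 mm (x) by 70 mm (y) and 32 mm high; a slot 8 mm wide runs along x through its middle, its floor 10 mm above the ledge. Origin: centre of the underside. The card is drawn straight up, 25 mm or more, to clear it
- tapstand: fixed grey metal tap pillar, 60 mm square and 290 mm high on a 130 mm square foot plate; origin: centre of the underside, z up. On its own -y face is the double hook (see hook_seat); the brass tap on its +x face stands out to 115 mm from the axis, below 220 mm
- hook_seat (a point): where the handle shall hang: midway between the two prongs, level with their tops (239 mm up), 62 mm out from the pillar's face. Prongs: level 8 mm round bars at x = +-28 mm of this frame, running out along its -y; 50 mm beyond this point they turn up, ending 56 mm out in tips 20 mm higher. Hung, the crossbar's underside lies on both prongs, along this frame's x, anywhere from pillar to tips
- clamp_grip (a point): grip point of the spring clamp: midway between its handles, 11 mm up (half its height), 48 mm behind the pivot. The clamp lies flat, pivot upright; steel, red handle sleeves and jaw tips, 125 mm long, 22 high, 85 g. +x: from handles to jaws, z up. Handles: flat strips in a V, 51 mm long; outside width 52 mm here, 64 at the ends (28 mm behind), 38 at the front. Squeezed along y, they open the jaws
- clamp: the spring clamp; origin on the pivot's axis at the underside, 48 mm ahead of clamp_grip. This is the frame of the left arm: axes as clamp_grip's at rest, turning with that arm when squeezed. Fully squeezed the handles are parallel, 26 mm wide outside; the jaw tips are then 96 mm ahead of the grip point, 14 mm to either side of the middle line, with a throat 30 mm deep between them
- clamp_open (a joint): how far the clamp is spread, rad: 0 = jaws shut by the spring (at the start), 0.56 = fully squeezed, at its stop; the jaw tips part about 49 mm per rad. The spring takes about 7 N on the handles at the grip point to begin and 15 N at the stop
- tip_left (a point): front inner corner of the clamp's left (+y) jaw tip, half-way up its 22 mm width; 50 mm ahead of the pivot when shut
- tip_right (a point): front inner corner of the clamp's right (-y) jaw tip; meets tip_left when shut
- pot: bystander: empty terracotta pot, 106 mm across, 95 mm high; origin: centre of the underside
- nozzle: bystander: steel spray nozzle lying on its side, about 165 by 140 mm, 36 mm high; origin: on its barrel, at the underside
- can: bystander: green plastic watering can, 120 mm across, 170 mm high, spout out to 155 mm along its own x; origin: centre of the underside
- trowel: bystander: hand trowel lying along its own x, 300 mm long, 85 mm wide, 32 mm high; origin: near the middle, at the underside
Mind the look-alikes: they are no part of the job. What is shaped like the clamp but purple is not meant.

How it is judged:
By the outcome, as a careful person would: the job done as asked, in the order asked, and still so for the second after the job is handed in, while the arm keeps its last pose, push and grip.
It also fails if it takes over 58 s, if anything falls off the work surface, if the arm or the gripper's body presses on something with over 40 N, if the wrist force passes 120 N, or if a joint passes its speed limit or range.

## Working session

There is one attempt and no reset: what is moved stays moved. The work goes in short steps, Python scripts to look and compute and a tool call to move; the robot and the scene stay as the last step left them, time stands still between calls to the robot, and variables do not carry over. Pictures are saved under pics/ and viewed, and the job is handed in when it is done.

Besides the shell and the picture viewer there is one more tool, called as name(argument=value, ...), one argument or row to a line, values as JSON. play_rows: Moves the arm, as the interface text tells. Its arguments: {"type":"object","properties":{"series":{"type":"array","items":{"type":"object","properties":{"translation":{"type":"array","items":{"type":"number"}},"turn":{"type":"number"},"gripper":{"type":"number"}}}},"newtons":{"type":"number"}},"required":["series"]}

```bash
mkdir -p pics; python3 - <<'E'
from bench import r, eyes
import cv2, numpy as np
np.set_printoptions(precision=4,suppress=True)
print(r.sense()); print(r.finger_overhang)
for n in ["scene","top","wrist"]:
    im=eyes.read_camera(n); cv2.imwrite(f"pics/{n}0.png",im); print(n,eyes.camera_params(n))
E
```

```text
{'time': 0.0, 'joint_pos': array([-1.2225,  0.5921,  0.0483,  1.6098, -0.0333,  0.9427, -0.0337]), 'joint_velocities': array([ 0.0017, -0.0013,  0.0007,  0.0021,  0.0015,  0.0002,  0.0001]), 'tau': array([  0.0011, -54.8697,   1.5465, -19.8122,   0.0093,   0.0087,
        -0.    ]), 'eef_pos': array([0.3096, 0.6547, 0.2441]), 'tool_rot': array([ 0.1541,  0.6901, -0.1557,  0.6898]), 'contact_force': array([ 0.595 ,  0.0194, -0.3416]), 'moment': array([ 0.0449, -0.0457,  0.0528]), 'width': 0.9992860894007441}
0.014
scene {'fx': 387.8640262438774, 'fy': 387.8640262438774, 'cx': 286.5338273052242, 'cy': 205.868648288983, 'R': array([[ 0.7152,  0.6989, -0.0019],
       [ 0.5668, -0.5816, -0.5835],
       [-0.4089,  0.4163, -0.8121]]), 't': array([-0.3978, -0.2531,  1.3461])}
top {'fx': 405.1366020449346, 'fy': 405.1366020449346, 'cx': 277.18700568118, 'cy': 204.3203611404019, 'R': array([[ 0.0296, -0.9995, -0.0068],
       [-0.9989, -0.0294, -0.0375],
       [ 0.0372,  0.0079, -0.9993]]), 't': array([-0.0461,  0.5853,  1.2736])}
wrist {'fx': 342.3657406692838, 'fy': 342.3657406692838, 'cx': 282.0996219349439, 'cy': 216.22770306785296, 'T_tool_cam': array([[ 0.0002, -0.3197,  0.9475, -0.1284],
       [ 1.    ,  0.0008,  0.    , -0.0003],
       [-0.0008,  0.9475,  0.3197, -0.0818],
       [ 0.    ,  0.    ,  0.    ,  1.    ]])}
```

View pics/scene0.png

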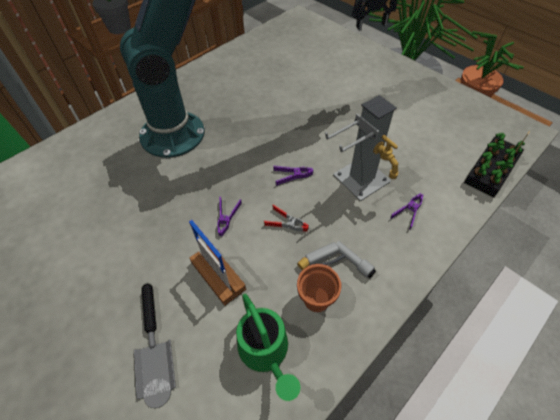

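View pics/top0.png

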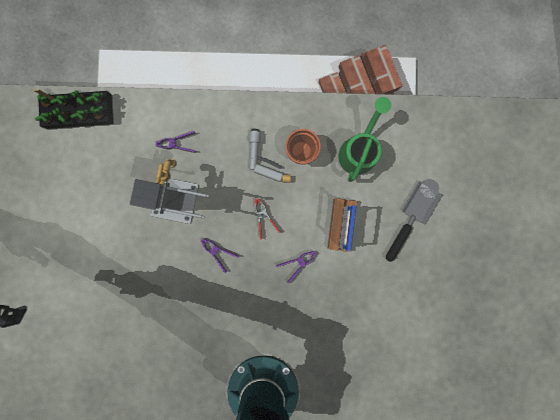

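View pics/wrist0.png

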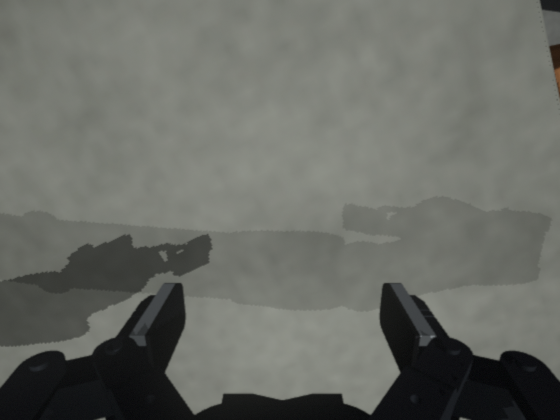

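Clamp candidates, in scene pixels: the red and steel one at (289,220), and purple ones at (294,175), (228,215) and (408,210). By the description I want the red one, which is at about (265,215) in the top view. I'll check it in close crops.

```bash
python3 - <<'E'
import cv2, numpy as np
t=cv2.imread("pics/top0.png"); s=cv2.imread("pics/scene0.png")
a=cv2.resize(t[180:260,120:220],None,fx=4,fy=4,interpolation=cv2.INTER_CUBIC)
b=cv2.resize(t[190:250,235:300],None,fx=6,fy=5.333,interpolation=cv2.INTER_CUBIC)
cv2.imwrite("pics/c1.png",np.hstack([t[150:230,120:220].repeat(4,0).repeat(4,1),b]))
c=cv2.resize(t[190:260,320:390],None,fx=5,fy=5,interpolation=cv2.INTER_CUBIC)
d=cv2.resize(s[200:240,250:320],None,fx=5,fy=5,interpolation=cv2.INTER_CUBIC)
d=cv2.copyMakeBorder(d,0,150,0,0,cv2.BORDER_CONSTANT)
cv2.imwrite("pics/c2.png",np.hstack([c,d]))
cv2.imwrite("pics/c3.png",cv2.resize(s[90:200,310:410],None,fx=5,fy=5,interpolation=cv2.INTER_CUBIC))
E
```

```text
(no output)
```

View pics/c1.png

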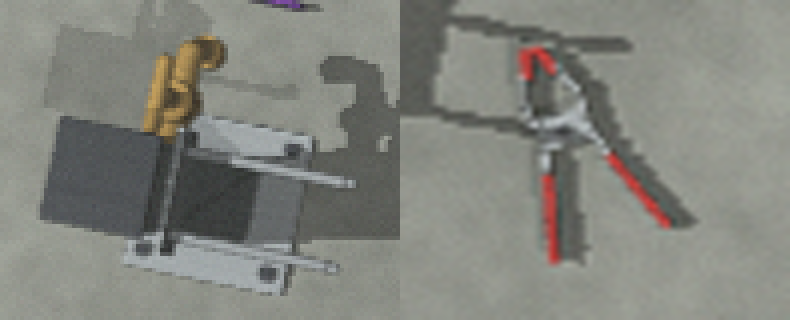

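View pics/c2.png

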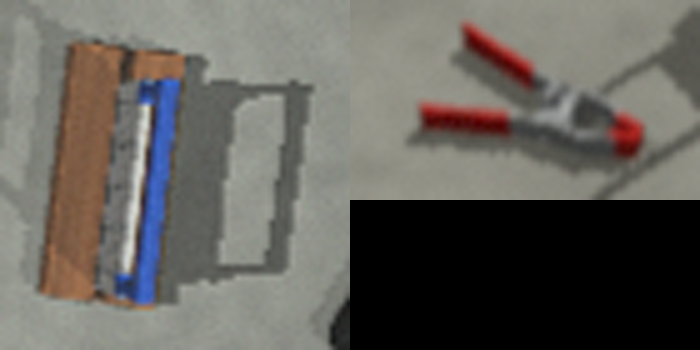

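View pics/c3.png

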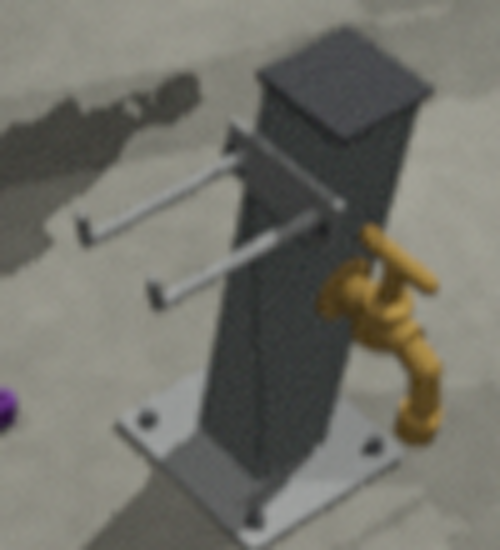

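```bash
cat > h.py <<'E'
import numpy as np, cv2
from bench import r, eyes
from scipy.spatial.transform import Rotation as Ro
np.set_printoptions(precision=4,suppress=True)
def ray(name,px,pose=None):
    c=eyes.camera_params(name); d=np.array([(px[0]-c['cx'])/c['fx'],(px[1]-c['cy'])/c['fy'],1.])
    if name=='wrist':
        p,R=pose; T=c['T_tool_cam']; return p+R@T[:3,3], R@T[:3,:3]@d
    R,t=c['R'],c['t']; return -R.T@t, R.T@d
def onz(name,px,z,pose=None):
    o,d=ray(name,px,pose); return o+d*(z-o[2])/d[2]
def tri(rs):
    A=0;b=0
    for o,d in rs:
        d=d/np.linalg.norm(d); P=np.eye(3)-np.outer(d,d); A=A+P; b=b+P@o
    x=np.linalg.solve(A,b); return x,[np.linalg.norm((np.eye(3)-np.outer(d,d)/(d@d))@(x-o)) for o,d in rs]
def proj(name,X,pose=None):
    c=eyes.camera_params(name); X=np.asarray(X,float)
    if name=='wrist':
        p,R=pose; T=c['T_tool_cam']; x=T[:3,:3].T@(R.T@(X-p)-T[:3,3])
    else: x=c['R']@X+c['t']
    return np.array([c['fx']*x[0]/x[2]+c['cx'],c['fy']*x[1]/x[2]+c['cy']])
def pose():
    s=r.sense(); return s['eef_pos'],Ro.from_quat(s['tool_rot']).as_matrix()
def snap(name,fn):
    P=pose(); im=eyes.read_camera(name); cv2.imwrite(f"pics/{fn}.png",im); return im,P
def delta(target,yaw=None):
    """rows units to take TCP to target; yaw = world angle of tool y axis (mod pi)"""
    p,R=pose(); d=R.T@(np.asarray(target)-p)/0.2
    out=[d]
    if yaw is not None:
        y0=np.arctan2(R[1,1],R[0,1]); a=(yaw-y0+np.pi/2)%np.pi-np.pi/2
        # positive turn about tool x (down) = negative world yaw
        out.append(-a*np.sign(-R[2,0])/(2*np.pi)); out.append(np.degrees(y0))
    return out
E
python3 - <<'E'
from h import *
p,R=pose(); print(R)
t=cv2.imread("pics/top0.png"); s=cv2.imread("pics/scene0.png")
def m(im,lo,hi):
    return cv2.inRange(cv2.cvtColor(im,cv2.COLOR_BGR2HSV),lo,hi)
for n,im in(("top",t),("scene",s)):
    b=m(im,(105,120,60),(125,255,255)); 
    k,l,st,ce=cv2.connectedComponentsWithStats(b); 
    for i in range(1,k):
        if st[i][4]>15: print(n,"blue",st[i],ce[i], cv2.minAreaRect(np.argwhere(l==i)[:,::-1].astype(np.float32)))
    rd=m(im,(0,170,80),(5,255,255))|m(im,(174,150,80),(180,255,255))
    k,l,st,ce=cv2.connectedComponentsWithStats(rd)
    for i in range(1,k):
        if st[i][4]>8: print(n,"red",st[i],ce[i], cv2.minAreaRect(np.argwhere(l==i)[:,::-1].astype(np.float32)))
for q in [(135,179.5),(160,183.75),(156,208.7),(130,204.5)]: print("top corner",onz("top",q,.29))
for q in [(207.5,195.75),(203.75,217)]: print("prong tip",onz("top",q,.255))
for q in [(167.5,188),(165,209.5)]: print("root",onz("top",q,.235))
# scene: prong tips c3/5+(310,90)
for q in [(78/5,222/5),(152/5,285/5)]: print("tip scene",onz("scene",(310+q[0],90+q[1]),.259))
for q in [(345/5,28/5),(432/5,92/5),(347/5,140/5),(258/5,75/5)]: print("pillar top scene",onz("scene",(310+q[0],90+q[1]),.29))
E
```

```text
[[-0.0007  0.4275  0.904 ]
 [-0.0017  0.904  -0.4275]
 [-1.     -0.0018  0.0001]]
top blue [343 206  13  45 199] [350.2663 227.5528] ((348.9154052734375, 227.6769561767578), (7.442083835601807, 44.528465270996094), 7.125016689300537)
scene blue [189 220  35  52 248] [205.879  241.2984] ((207.22918701171875, 244.92552185058594), (59.24510955810547, 9.06885814666748), 51.76617431640625)
scene red [274 206  12  11  32] [279.875  211.0312] ((279.6800231933594, 210.75999450683594), (14.800000190734863, 2.4000000953674316), 36.869895935058594)
scene red [265 222  16   3  34] [272.2647 223.1176] ((272.5, 223.0), (2.0, 15.0), 90.0)
scene red [303 224   5   6  24] [305.0417 226.5417] ((305.0, 226.5), (5.0, 4.0), 90.0)
top corner [0.6275 0.3251 0.29  ]
top corner [0.6187 0.2623 0.29  ]
top corner [0.5563 0.2697 0.29  ]
top corner [0.5648 0.3349 0.29  ]
prong tip [0.5941 0.1491 0.255 ]
prong tip [0.5392 0.1568 0.255 ]
root [0.6125 0.2586 0.235 ]
root [0.5559 0.2629 0.235 ]
tip scene [0.549  0.1483 0.259 ]
tip scene [0.6036 0.1405 0.259 ]
pillar top scene [0.5738 0.3281 0.29  ]
pillar top scene [0.6355 0.3181 0.29  ]
pillar top scene [0.6261 0.259  0.29  ]
pillar top scene [0.5643 0.267  0.29  ]
```

```bash
python3 - <<'E'
from h import *
a=onz("top",(353.8,206.5),.188); b=onz("top",(348.5,250),.188); print("bar top-cam",a,b,(a+b)/2,np.degrees(np.arctan2(*(a-b)[1::-1])))
s=cv2.imread("pics/scene0.png")
cv2.imwrite("pics/c4.png",cv2.resize(s[210:310,170:260],None,fx=6,fy=6,interpolation=cv2.INTER_CUBIC))
h1=onz("scene",(279.9,211),.016);h2=onz("scene",(272.3,223.1),.016);j=onz("scene",(305,226.5),.016); print("clamp",h1,h2,j)
# top picks from c1 right panel (6x,5.333x; origin 235,190)
f=lambda x,y:onz("top",(235+(x-400)/6,190+y/5.333),.016)
print("top: L handle ends",f(549,180),f(556,262),"R",f(610,155),f(670,225),"jaw",f(538,50),"pivot",f(562,122))
E
```

```text
bar top-cam [ 0.58   -0.2393  0.188 ] [ 0.4613 -0.2276  0.188 ] [ 0.5207 -0.2334  0.188 ] -5.63555323378398
clamp [0.5098 0.0199 0.016 ] [ 0.524  -0.0252  0.016 ] [0.5987 0.0316 0.016 ]
top: L handle ends [0.5234 0.0241 0.016 ] [0.4751 0.0189 0.016 ] R [ 0.5391 -0.0075  0.016 ] [ 0.4987 -0.0403  0.016 ] jaw [0.6001 0.0323 0.016 ] pivot [0.5578 0.0183 0.016 ]
```

View pics/c4.png

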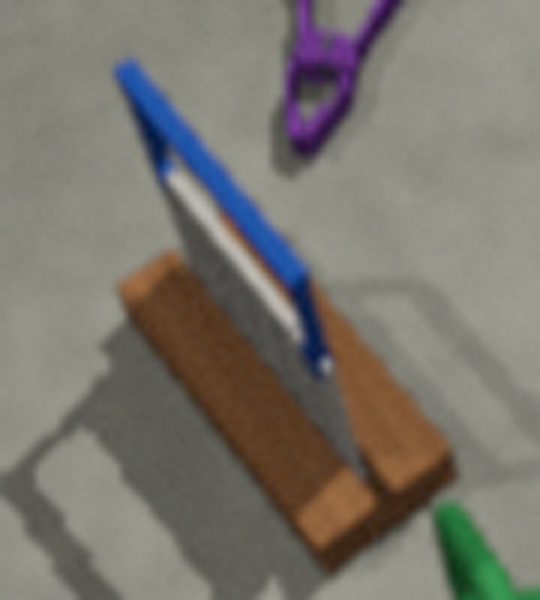

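play_rows(
  series=[
    {"translation":[-0.04,-0.1,0.08],"turn":0,"gripper":-1},
    {"translation":[-0.08,-0.2,0.16],"turn":0,"gripper":-1},
    {"translation":[-0.12,-0.35,0.28],"turn":0,"gripper":-1},
    {"translation":[-0.16,-0.48,0.38],"turn":0,"gripper":-1},
    {"translation":[-0.2,-0.61,0.49],"turn":0,"gripper":-1},
    {"translation":[-0.24,-0.74,0.59],"turn":0,"gripper":-1},
    {"translation":[-0.28,-0.87,0.7],"turn":0,"gripper":-1},
    {"translation":[-0.32,-1.0,0.8],"turn":0,"gripper":-1},
  ],
)

```text
time: 1.15
eef_pos: [0.3693, 0.4048, 0.3094]
tool_rot: [0.155, 0.69, -0.155, 0.69]
contact_force: [-0.2, 0.6, -0.1]
width: 1.002
```

play_rows(
  series=[
    {"translation":[-0.03,-0.12,0.1],"turn":0,"gripper":-1},
    {"translation":[-0.06,-0.25,0.2],"turn":0,"gripper":-1},
    {"translation":[-0.1,-0.37,0.3],"turn":0,"gripper":-1},
    {"translation":[-0.13,-0.5,0.4],"turn":0,"gripper":-1},
    {"translation":[-0.16,-0.62,0.5],"turn":0,"gripper":-1},
    {"translation":[-0.19,-0.75,0.6],"turn":0,"gripper":-1},
    {"translation":[-0.22,-0.87,0.7],"turn":0,"gripper":-1},
    {"translation":[-0.25,-1.0,0.8],"turn":0,"gripper":-1},
  ],
)

```text
time: 2.15
eef_pos: [0.4282, 0.1559, 0.3594]
tool_rot: [0.155, 0.69, -0.155, 0.69]
contact_force: [0.2, 0.0, 0.2]
width: 1.0
```

play_rows(
  series=[
    {"translation":[0,-0.12,0.1],"turn":0,"gripper":-1},
    {"translation":[0,-0.25,0.2],"turn":0,"gripper":-1},
    {"translation":[0,-0.37,0.3],"turn":0,"gripper":-1},
    {"translation":[0,-0.5,0.4],"turn":0,"gripper":-1},
    {"translation":[0,-0.62,0.5],"turn":0,"gripper":-1},
    {"translation":[0,-0.75,0.6],"turn":0,"gripper":-1},
    {"translation":[0,-0.87,0.7],"turn":0,"gripper":-1},
    {"translation":[0,-1.0,0.8],"turn":0,"gripper":-1},
  ],
)

```text
time: 3.15
eef_pos: [0.4873, -0.093, 0.3592]
tool_rot: [0.155, 0.69, -0.155, 0.69]
contact_force: [0.5, 0.6, -0.3]
width: 1.0
```

```bash
python3 - <<'E'
from h import *
print(r.sense()['time'],pose(), delta([.49,-.233,.38],np.radians(84)))
E
```

```text
3.15 (array([ 0.4873, -0.093 ,  0.3592]), array([[-0.0003,  0.4272,  0.9042],
       [ 0.0002,  0.9042, -0.4272],
       [-1.    ,  0.0001, -0.0003]])) [array([-0.1044, -0.6272,  0.3111]), np.float64(-0.05357769034927994), np.float64(64.71203147425922)]
```

play_rows(
  series=[
    {"translation":[-0.02,-0.1,0.05],"turn":-0.01,"gripper":-1},
    {"translation":[-0.04,-0.2,0.1],"turn":-0.02,"gripper":-1},
    {"translation":[-0.06,-0.32,0.16],"turn":-0.03,"gripper":-1},
    {"translation":[-0.08,-0.44,0.22],"turn":-0.04,"gripper":-1},
    {"translation":[-0.1,-0.54,0.27],"turn":-0.05,"gripper":-1},
    {"translation":[-0.1,-0.63,0.31],"turn":-0.054,"gripper":-1},
    {"translation":[-0.1,-0.63,0.31],"turn":-0.054,"gripper":-1},
    {"translation":[-0.1,-0.63,0.31],"turn":-0.054,"gripper":-1},
  ],
)

```text
time: 4.15
eef_pos: [0.4895, -0.2315, 0.379]
tool_rot: [0.036, 0.706, -0.036, 0.706]
contact_force: [-0.0, 0.6, 0.1]
width: 1.0
```

```bash
python3 - <<'E'
from h import *
im,P=snap("wrist","w1"); print(P)
b=cv2.inRange(cv2.cvtColor(im,cv2.COLOR_BGR2HSV),(105,120,60),(125,255,255))
k,l,st,ce=cv2.connectedComponentsWithStats(b)
print(st[1:][st[1:,4]>30])
E
```

```text
(array([ 0.4895, -0.2315,  0.379 ]), array([[-0.0007,  0.1019,  0.9948],
       [ 0.001 ,  0.9948, -0.1019],
       [-1.    ,  0.001 , -0.0008]]))
[[ 279  151   10  127 1167]]
```

View pics/w1.png

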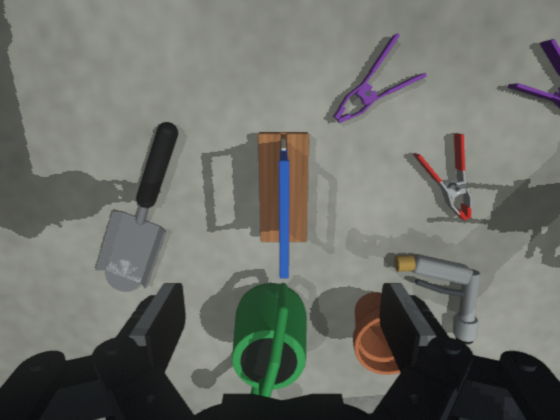

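```bash
python3 - <<'E'
from h import *
im=cv2.imread("pics/w1.png"); P=(np.array([0.4895,-0.2315,0.379]),pose()[1])
hsv=cv2.cvtColor(im,cv2.COLOR_BGR2HSV)
b=cv2.inRange(hsv,(105,120,60),(125,255,255))
for v in list(range(150,280,12))+[274,275,276,277]:
    u=np.where(b[v])[0]
    if len(u): print(v,u.min(),u.max(),onz("wrist",(u.mean(),v),.188,P)[:2], hsv[v,int(u.mean())])
cv2.imwrite("pics/c5.png",cv2.resize(im[125:285,250:320],None,fx=3.5,fy=3.5,interpolation=cv2.INTER_CUBIC))
cv2.imwrite("pics/c6.png",cv2.resize(im[125:235,400:490],None,fx=5,fy=5,interpolation=cv2.INTER_CUBIC))
rd=cv2.inRange(hsv,(0,170,80),(6,255,255))|cv2.inRange(hsv,(174,150,80),(180,255,255))
k,l,st,ce=cv2.connectedComponentsWithStats(rd)
for i in range(1,k):
    if st[i][4]>15: print(st[i],ce[i],onz("wrist",ce[i],.018,P), cv2.minAreaRect(np.argwhere(l==i)[:,::-1].astype(np.float32)))
E
```

```text
162 279 288 [ 0.462  -0.2277] [109 182 171]
174 279 288 [ 0.4733 -0.2288] [109 184 175]
186 279 288 [ 0.4848 -0.23  ] [109 184 175]
198 279 288 [ 0.4967 -0.2311] [109 183 176]
210 279 288 [ 0.5088 -0.2323] [109 183 176]
222 279 288 [ 0.5212 -0.2336] [109 182 177]
234 280 288 [ 0.5339 -0.2343] [109 180 177]
246 280 288 [ 0.5469 -0.2356] [109 180 177]
258 280 288 [ 0.5603 -0.2369] [109 179 178]
270 280 287 [ 0.5739 -0.2388] [109 180 176]
274 280 287 [ 0.5785 -0.2393] [109 182 177]
275 280 287 [ 0.5797 -0.2394] [109 180 177]
276 280 287 [ 0.5808 -0.2395] [109 180 176]
277 280 287 [ 0.582  -0.2396] [109 161 169]
[460 135   4  35  99] [461.8485 151.8485] [0.5017 0.0236 0.018 ] ((461.9068603515625, 151.98492431640625), (34.08774185180664, 2.849897861480713), 87.87889862060547)
[418 156  23  26  93] [428.9785 168.4839] [ 0.521 -0.022  0.018] ((428.7458801269531, 168.29507446289062), (32.64940643310547, 2.8168110847473145), 50.194427490234375)
[460 207  11  13  78] [465.6154 213.5897] [0.5956 0.0353 0.018 ] ((465.40008544921875, 213.30001831054688), (9.838698387145996, 11.180339813232422), 63.43495178222656)
```

View pics/c5.png

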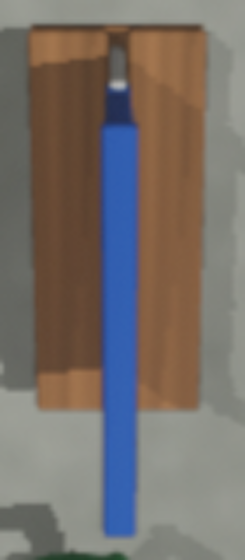

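View pics/c6.png

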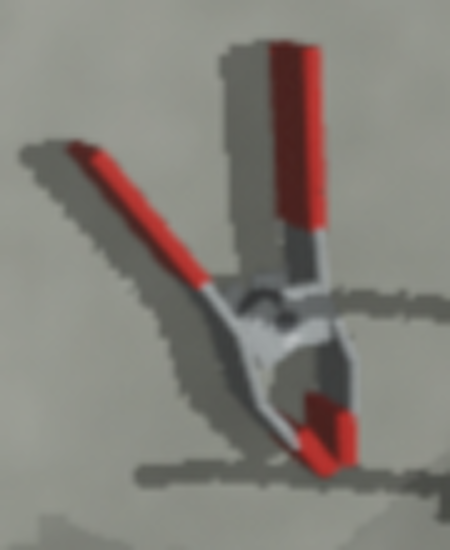

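```bash
python3 - <<'E'
from h import *
print(r.sense()['time'],delta([.521,-.2336,.178],np.radians(84.3)))
E
```

```text
4.2 [array([1.005 , 0.0036, 0.158 ]), np.float64(-0.0002775422440121584), np.float64(84.20008479215562)]
```

play_rows(
  series=[
    {"translation":[0.1,0,0.08],"turn":0,"gripper":-1},
    {"translation":[0.25,0,0.158],"turn":0,"gripper":-1},
    {"translation":[0.45,0.003,0.158],"turn":0,"gripper":-1},
    {"translation":[0.65,0.003,0.158],"turn":0,"gripper":-1},
    {"translation":[0.85,0.003,0.158],"turn":0,"gripper":-1},
    {"translation":[1.0,0.003,0.158],"turn":0,"gripper":-1},
    {"translation":[1.0,0.003,0.158],"turn":0,"gripper":-1},
    {"translation":[1.0,0.003,0.158],"turn":0,"gripper":-1},
  ],
)

```text
time: 5.2
eef_pos: [0.522, -0.235, 0.1803]
tool_rot: [0.036, 0.706, -0.036, 0.707]
contact_force: [0.2, -1.0, -0.1]
width: 1.002
```

```bash
python3 - <<'E'
from h import *
im,P=snap("wrist","w2"); print(P[0],r.sense()['time'])
E
```

```text
[ 0.522  -0.235   0.1803] 5.25
```

View pics/w2.png

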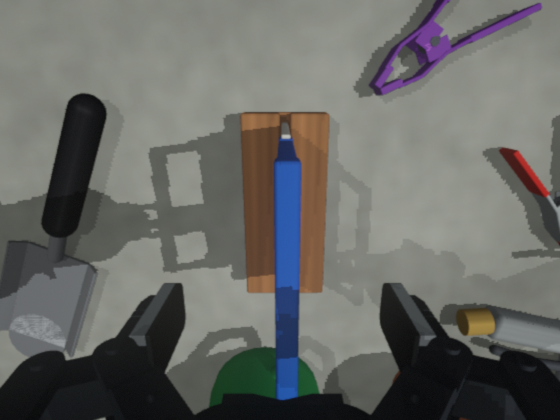

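Bar is centred between the fingers (u≈287 against 283). Closing on it.

play_rows(
  series=[
    {"translation":[0,0.005,0],"turn":0,"gripper":0},
    {"translation":[0,0.005,0],"turn":0,"gripper":0.5},
    {"translation":[0,0.005,0],"turn":0,"gripper":1},
    {"translation":[0,0.005,0],"turn":0,"gripper":1},
    {"translation":[0,0.005,0],"turn":0,"gripper":1},
    {"translation":[0,0.005,0],"turn":0,"gripper":1},
    {"translation":[0,0.005,0],"turn":0,"gripper":1},
    {"translation":[0,0.005,0],"turn":0,"gripper":1},
  ],
  newtons=50,
)

```text
time: 6.25
eef_pos: [0.5214, -0.2344, 0.1795]
tool_rot: [0.036, 0.706, -0.036, 0.706]
contact_force: [-0.2, -0.1, 3.5]
width: 0.103
```

play_rows(
  series=[
    {"translation":[-0.05,0.005,0],"turn":0,"gripper":1},
    {"translation":[-0.12,0.005,0],"turn":0,"gripper":1},
    {"translation":[-0.22,0.005,0],"turn":0,"gripper":1},
    {"translation":[-0.35,0.005,0],"turn":0,"gripper":1},
    {"translation":[-0.5,0.005,0],"turn":0,"gripper":1},
    {"translation":[-0.65,0.005,0],"turn":0,"gripper":1},
    {"translation":[-0.75,0.005,0],"turn":0,"gripper":1},
    {"translation":[-0.75,0.005,0],"turn":0,"gripper":1},
  ],
)

```text
time: 7.25
eef_pos: [0.522, -0.2338, 0.3315]
tool_rot: [0.036, 0.705, -0.037, 0.708]
contact_force: [0.5, 0.6, -1.7]
width: 0.11
```

```bash
python3 - <<'E'
from h import *
im,P=snap("scene","s3"); snap("wrist","w3"); print(P[0],r.sense()['time'],delta([.56,.04,.34],np.radians(82)))
cv2.imwrite("pics/s3c.png",cv2.resize(im[60:340,110:450],None,fx=2,fy=2))
E
```

```text
[ 0.522  -0.2338  0.3315] 7.35 [array([-0.0543,  1.3778,  0.0558]), np.float64(0.00592526545204177), np.float64(84.13309556273504)]
```

View pics/s3c.png

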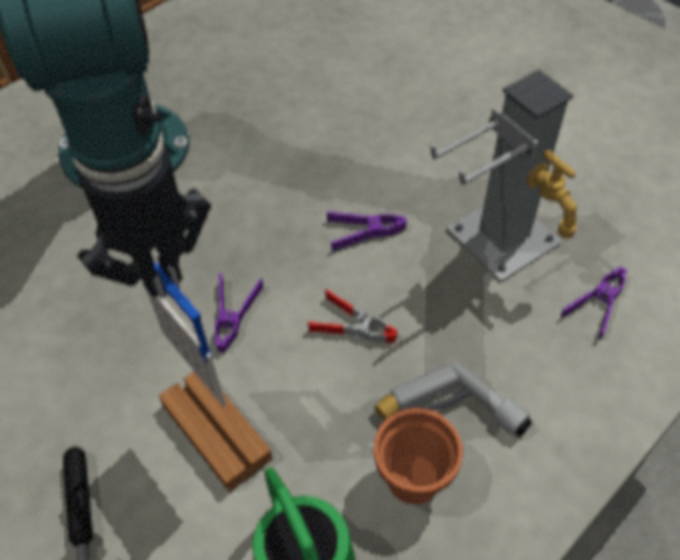

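View pics/w3.png

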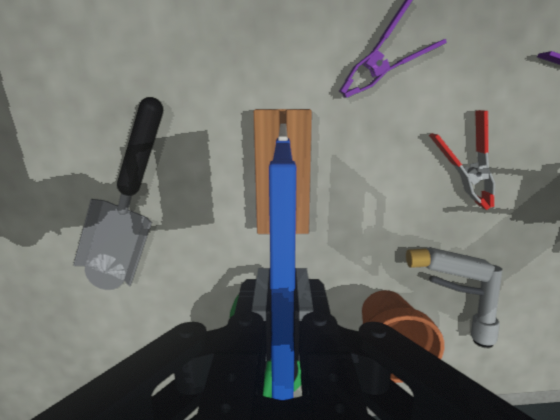

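play_rows(
  series=[
    {"translation":[-0.02,0.08,0.02],"turn":0,"gripper":1},
    {"translation":[-0.04,0.2,0.04],"turn":0,"gripper":1},
    {"translation":[-0.06,0.34,0.07],"turn":0,"gripper":1},
    {"translation":[-0.08,0.48,0.1],"turn":0,"gripper":1},
    {"translation":[-0.1,0.62,0.13],"turn":0,"gripper":1},
    {"translation":[-0.12,0.75,0.16],"turn":0,"gripper":1},
    {"translation":[-0.12,0.88,0.18],"turn":0,"gripper":1},
    {"translation":[-0.12,1.0,0.2],"turn":0,"gripper":1},
  ],
)

```text
time: 8.35
eef_pos: [0.5814, -0.0357, 0.3524]
tool_rot: [0.036, 0.707, -0.035, 0.706]
contact_force: [-0.2, -0.1, -1.5]
width: 0.101
```

play_rows(
  series=[
    {"translation":[0,0.11,0.03],"turn":0.001,"gripper":1},
    {"translation":[0,0.22,0.06],"turn":0.003,"gripper":1},
    {"translation":[0,0.32,0.08],"turn":0.005,"gripper":1},
    {"translation":[0,0.41,0.1],"turn":0.006,"gripper":1},
    {"translation":[0,0.47,0.11],"turn":0.006,"gripper":1},
    {"translation":[0,0.5,0.12],"turn":0.006,"gripper":1},
    {"translation":[0,0.5,0.12],"turn":0.006,"gripper":1},
    {"translation":[0,0.5,0.12],"turn":0.006,"gripper":1},
  ],
)

```text
time: 9.35
eef_pos: [0.6155, 0.0574, 0.3534]
tool_rot: [0.05, 0.705, -0.05, 0.705]
contact_force: [-0.4, -0.1, -1.4]
width: 0.106
```

```bash
python3 - <<'E'
from h import *
im,P=snap("wrist","w4"); print(repr(P),r.sense()['time'])
E
```

```text
(array([0.6155, 0.0574, 0.3534]), array([[-0.    ,  0.1412,  0.99  ],
       [-0.0006,  0.99  , -0.1412],
       [-1.    , -0.0006,  0.0001]])) 9.4
```

View pics/w4.png

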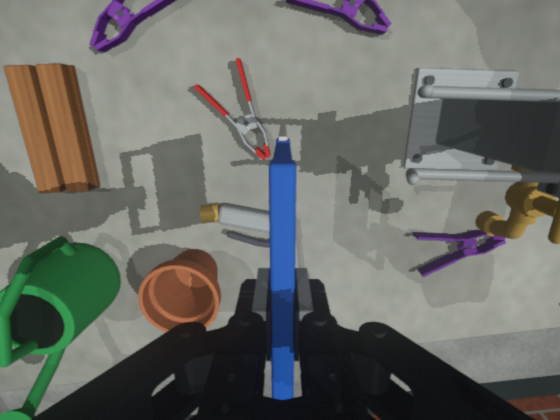

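```bash
python3 - <<'E'
from h import *
im=cv2.imread("pics/w4.png")
cv2.imwrite("pics/c7.png",cv2.resize(im[60:220,400:560],None,fx=4,fy=4,interpolation=cv2.INTER_CUBIC)[:600])
E
```

```text
(no output)
```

View pics/c7.png

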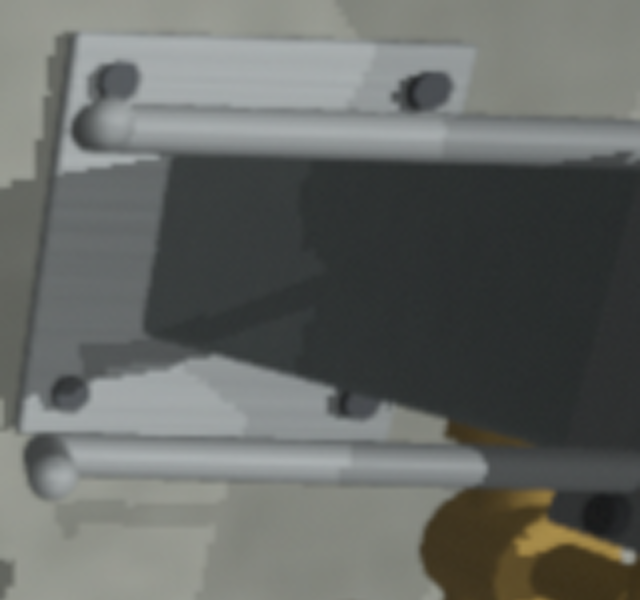

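```bash
python3 - <<'E'
from h import *
R=np.array([[0,.1412,.99],[-.0006,.99,-.1412],[-1,-.0006,0]]); P=(np.array([0.6155,0.0574,0.3534]),R)
q=lambda x,y,z: onz("wrist",(400+x/4,60+y/4),z,P)[:2]
a,b=q(140,130,.235),q(630,143,.235); c,d=q(100,457,.235),q(480,468,.235)
print(a,b,c,d)
for u in (b-a,d-c): print("dir from +y", np.degrees(np.arctan2(u[0],u[1])))
t1,t2=q(103,122,.259),q(55,470,.259); print("tips",t1,t2,(t1+t2)/2,np.linalg.norm(t1-t2),np.degrees(np.arctan2((t2-t1)[1],(t2-t1)[0])))
pc=[q(75,33,.006),q(20,430,.006),q(395,437,.006),q(475,45,.006)]; print("plate",pc,np.mean(pc,0))
for n,l in (("top",[(207.5,195.75),(203.75,217)]),("scene",[(325.6,134.4),(340.4,147)])): pass
# triangulate tips: top + wrist
for w,t in (((413.75,177.5),(207.5,195.75)),((425.75,90.5),(203.75,217))):
    print("tri",tri([ray("wrist",w,P),ray("top",t)]))
E
```

```text
[0.5437 0.1718] [0.5575 0.2542] [0.5994 0.1646] [0.6112 0.2335]
dir from +y 9.499020724020054
dir from +y 9.739041663320796
tips [0.5408 0.1562] [0.5942 0.1479] [0.5675 0.152 ] 0.054047996088275936 -8.803771778411297
plate [array([0.5199, 0.2469]), array([0.6461, 0.2261]), array([0.6671, 0.3561]), array([0.5415, 0.3739])] [0.5937 0.3007]
tri (array([0.5941, 0.1482, 0.2588]), [np.float64(0.00028773446875459855), np.float64(0.00028773446875464767)])
tri (array([0.54  , 0.1556, 0.2608]), [np.float64(0.0007658967863175784), np.float64(0.0007658967863177146)])
```

```bash
python3 - <<'E'
from h import *
print(delta([.5577,.085,.274],np.radians(81)))
E
```

```text
[array([ 0.3971,  0.0958, -0.3052]), np.float64(0.0024398287103101256), np.float64(81.87833833571165)]
```

play_rows(
  series=[
    {"translation":[0.03,0.03,-0.08],"turn":0.001,"gripper":1},
    {"translation":[0.08,0.06,-0.16],"turn":0.002,"gripper":1},
    {"translation":[0.14,0.09,-0.24],"turn":0.0025,"gripper":1},
    {"translation":[0.21,0.096,-0.3],"turn":0.0025,"gripper":1},
    {"translation":[0.28,0.096,-0.305],"turn":0.0025,"gripper":1},
    {"translation":[0.35,0.096,-0.305],"turn":0.0025,"gripper":1},
    {"translation":[0.395,0.096,-0.305],"turn":0.0025,"gripper":1},
    {"translation":[0.395,0.096,-0.305],"turn":0.0025,"gripper":1},
  ],
)

```text
time: 10.4
eef_pos: [0.5578, 0.0858, 0.2734]
tool_rot: [0.055, 0.705, -0.056, 0.704]
contact_force: [0.1, 0.0, -0.6]
width: 0.102
```

```bash
python3 - <<'E'
from h import *
im,P=snap("wrist","w5"); print(repr(P),r.sense()['time']); print(delta([.576,.198,.274],np.radians(81)))
s,_=snap("scene","s5"); cv2.imwrite("pics/s5c.png",cv2.resize(s[60:260,240:440],None,fx=3,fy=3,interpolation=cv2.INTER_CUBIC))
E
```

```text
(array([0.5578, 0.0858, 0.2734]), array([[-0.0014,  0.1558,  0.9878],
       [-0.0007,  0.9878, -0.1558],
       [-1.    , -0.0009, -0.0013]])) 10.45
[array([0.    , 0.5676, 0.0005]), np.float64(0.00011785719929732836), np.float64(81.04242859174704)]
```

View pics/w5.png

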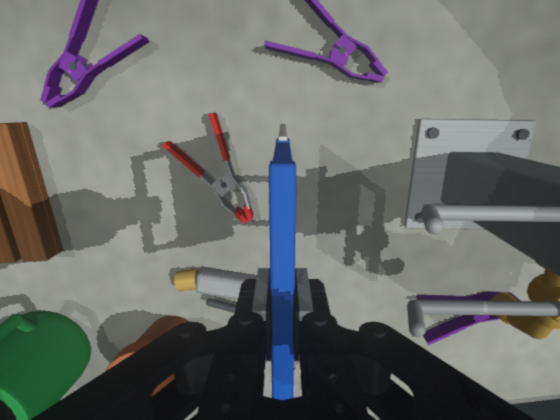

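View pics/s5c.png

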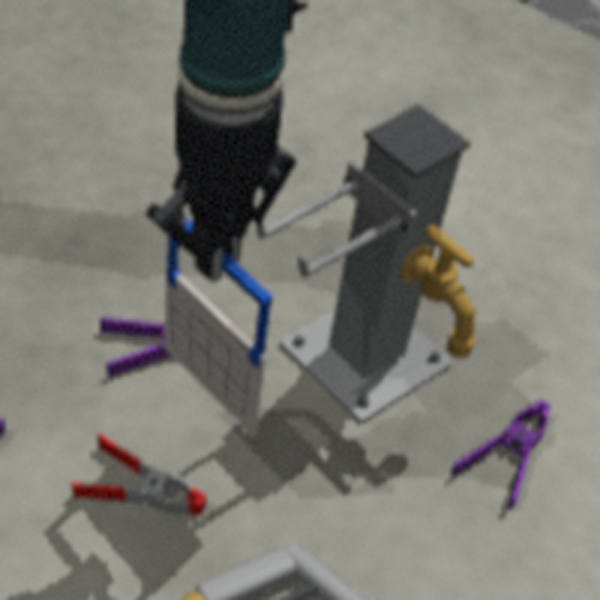

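play_rows(
  series=[
    {"translation":[0,0.05,0],"turn":0,"gripper":1},
    {"translation":[0,0.12,0],"turn":0,"gripper":1},
    {"translation":[0,0.21,0],"turn":0,"gripper":1},
    {"translation":[0,0.31,0],"turn":0,"gripper":1},
    {"translation":[0,0.41,0],"turn":0,"gripper":1},
    {"translation":[0,0.5,0],"turn":0,"gripper":1},
    {"translation":[0,0.55,0],"turn":0,"gripper":1},
    {"translation":[0,0.57,0],"turn":0,"gripper":1},
  ],
)

```text
time: 11.5
eef_pos: [0.5756, 0.1995, 0.2742]
tool_rot: [0.055, 0.705, -0.055, 0.705]
contact_force: [0.4, -0.4, -0.2]
width: 0.105
```

```bash
python3 - <<'E'
from h import *
im,P=snap("wrist","w6"); print(repr(P),r.sense()['time'])
s,_=snap("scene","s6"); cv2.imwrite("pics/s6c.png",np.hstack([cv2.resize(s[80:230,280:410],None,fx=3,fy=3,interpolation=cv2.INTER_CUBIC),im[:,150:][:450,:400] if 0 else cv2.resize(im,(400,450))]))
E
```

```text
(array([0.5756, 0.1995, 0.2742]), array([[-0.0001,  0.1545,  0.988 ],
       [-0.0002,  0.988 , -0.1545],
       [-1.    , -0.0003, -0.0001]])) 11.55
```

View pics/s6c.png

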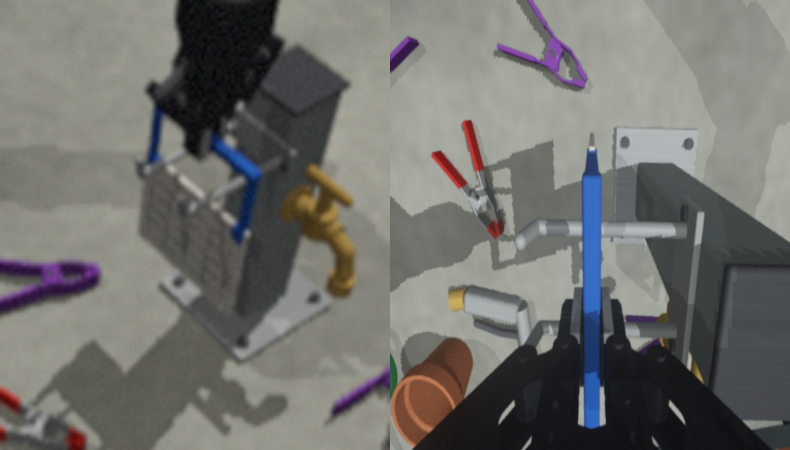

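Bar is over both prongs and clear of the tips, and the prongs pass through the window. Lowering now.

play_rows(
  series=[
    {"translation":[0.03,0,0],"turn":0,"gripper":1},
    {"translation":[0.07,0,0],"turn":0,"gripper":1},
    {"translation":[0.11,0,0],"turn":0,"gripper":1},
    {"translation":[0.14,0,0],"turn":0,"gripper":1},
    {"translation":[0.155,0,0],"turn":0,"gripper":1},
    {"translation":[0.165,0,0],"turn":0,"gripper":1},
    {"translation":[0.165,0,0],"turn":0,"gripper":1},
    {"translation":[0.165,0,0],"turn":0,"gripper":1},
  ],
)

```text
time: 12.6
eef_pos: [0.5758, 0.1988, 0.2416]
tool_rot: [0.055, 0.705, -0.055, 0.705]
contact_force: [-1.2, -0.3, -1.0]
width: 0.106
```

```bash
python3 - <<'E'
from h import *
s,P=snap("scene","s7"); cv2.imwrite("pics/s7c.png",cv2.resize(s[80:230,280:410],None,fx=4,fy=4,interpolation=cv2.INTER_CUBIC)); x=r.sense(); print(P[0],x['time'],x['contact_force'])
E
```

```text
[0.5758 0.1988 0.2416] 12.65 [-0.2418  0.8278 -1.2208]
```

View pics/s7c.png

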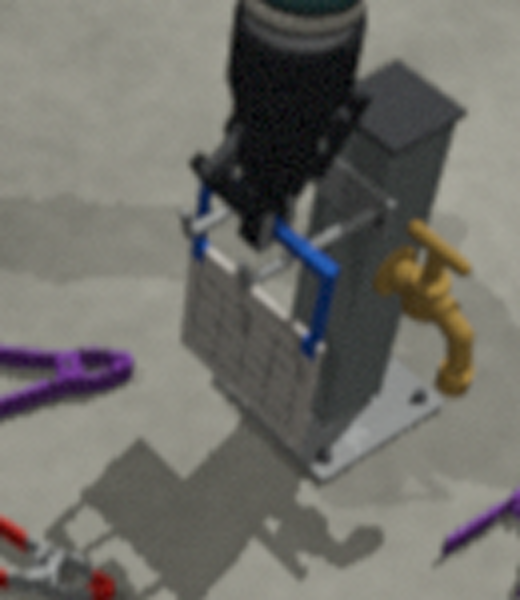

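play_rows(
  series=[
    {"translation":[0.005,0,0],"turn":0,"gripper":1},
    {"translation":[0.01,0,0],"turn":0,"gripper":1},
    {"translation":[0.013,0,0],"turn":0,"gripper":1},
    {"translation":[0.013,0,0],"turn":0,"gripper":0.8},
    {"translation":[0.013,0,0],"turn":0,"gripper":0.5},
    {"translation":[0.013,0,0],"turn":0,"gripper":0.4},
    {"translation":[0.013,0,0],"turn":0,"gripper":0.3},
    {"translation":[0.013,0,0],"turn":0,"gripper":0.3},
  ],
)

```text
time: 13.65
eef_pos: [0.5755, 0.1987, 0.2385]
tool_rot: [0.055, 0.705, -0.055, 0.705]
contact_force: [0.7, -0.3, 0.5]
width: 0.35
```

```bash
python3 - <<'E'
from h import *
im,P=snap("wrist","w8"); cv2.imwrite("pics/w8c.png",im); x=r.sense(); print(P[0],x['time'],x['contact_force'],x['width'])
E
```

```text
[0.5755 0.1987 0.2385] 13.7 [0.4665 0.3392 0.4968] 0.3477733202438717
```

View pics/w8c.png

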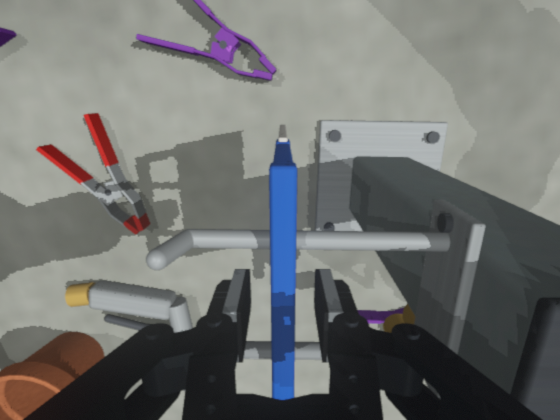

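The bar rests on both prongs and the fingers are clear of it on both sides. Backing straight up.

play_rows(
  series=[
    {"translation":[-0.05,0,0],"turn":0,"gripper":0.3},
    {"translation":[-0.12,0,0],"turn":0,"gripper":0.3},
    {"translation":[-0.22,0,0],"turn":0,"gripper":0.3},
    {"translation":[-0.33,0,0],"turn":0,"gripper":0.3},
    {"translation":[-0.44,0,-0.03],"turn":0,"gripper":0.3},
    {"translation":[-0.53,-0.1,-0.1],"turn":0,"gripper":0},
    {"translation":[-0.58,-0.25,-0.16],"turn":0,"gripper":-0.5},
    {"translation":[-0.58,-0.4,-0.2],"turn":0,"gripper":-1},
  ],
)

```text
time: 14.7
eef_pos: [0.5239, 0.1253, 0.357]
tool_rot: [0.055, 0.704, -0.054, 0.706]
contact_force: [-0.0, -0.1, -0.2]
width: 0.898
```

```bash
python3 - <<'E'
from h import *
im,P=snap("wrist","w9"); x=r.sense(); print(repr(P),x['time'])
s,_=snap("scene","s9"); cv2.imwrite("pics/s9c.png",cv2.resize(s[80:230,280:410],None,fx=4,fy=4,interpolation=cv2.INTER_CUBIC))
E
```

```text
(array([0.5239, 0.1253, 0.357 ]), array([[ 0.0036,  0.1547,  0.988 ],
       [ 0.0015,  0.988 , -0.1547],
       [-1.    ,  0.002 ,  0.0033]])) 14.75
```

View pics/w9.png

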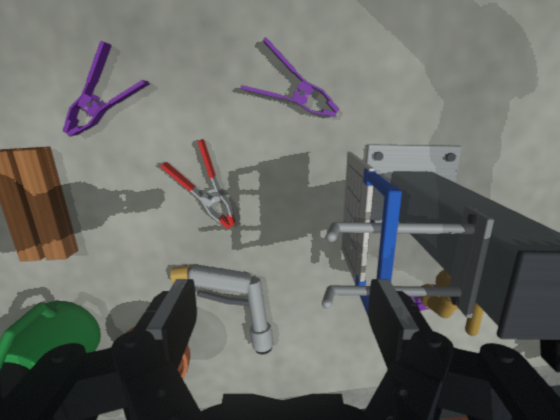

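View pics/s9c.png

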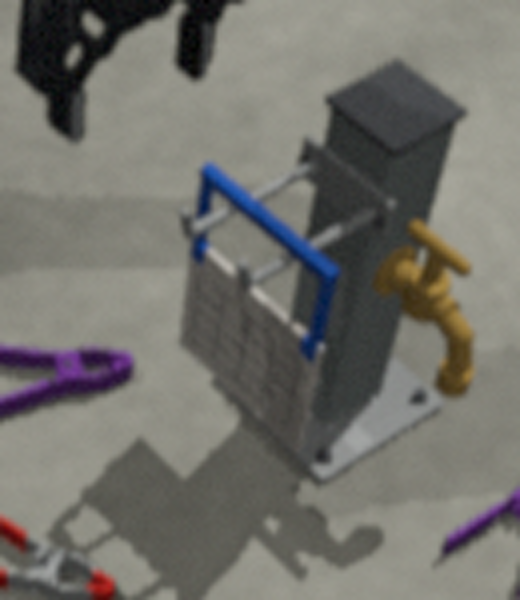

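```bash
python3 - <<'E'
from h import *
from scipy.spatial.transform import Rotation as Ro
def go(fn,P):
    im=cv2.imread(f"pics/{fn}.png"); hsv=cv2.cvtColor(im,cv2.COLOR_BGR2HSV)
    rd=cv2.inRange(hsv,(0,170,150),(8,255,255))|cv2.inRange(hsv,(172,150,150),(180,255,255))
    rd[290:]=0
    k,l,st,ce=cv2.connectedComponentsWithStats(rd); out=[]
    for i in range(1,k):
        if st[i][4]>12:
            pts=np.argwhere(l==i)[:,::-1].astype(np.float32)
            vx,vy,x0,y0=cv2.fitLine(pts,cv2.DIST_L2,0,.01,.01).ravel()
            s=(pts-[x0,y0])@[vx,vy]; e=[onz("wrist",(x0+vx*a,y0+vy*a),.022,P)[:2] for a in(s.min(),s.max())]
            print(fn,st[i],ce[i],onz("wrist",ce[i],.022,P)[:2],"ends",*e,np.linalg.norm(e[0]-e[1]))
go("w1",(np.array([.4895,-.2315,.379]),np.array([[-0.0007,0.1019,0.9948],[0.001,0.9948,-0.1019],[-1,.001,-.0008]])))
go("w9",(np.array([.5239,.1253,.357]),np.array([[ 0.0036,0.1547,0.988 ],[0.0015,0.988,-0.1547],[-1.,0.002,0.0033]])))
im=cv2.imread("pics/w9.png"); cv2.imwrite("pics/c9.png",cv2.resize(im[130:240,150:250],None,fx=5,fy=5,interpolation=cv2.INTER_CUBIC))
E
```

```text
w1 [461 135   3  35  65] [462.3231 151.5846] [0.5009 0.0222] ends [0.4777 0.0199] [0.526  0.0247] 0.048520506142312285
w1 [419 156  22  26  71] [429.2958 168.3521] [ 0.5201 -0.0232] ends [ 0.5009 -0.0383] [ 0.5397 -0.0079] 0.04921995309380956
w1 [468 208   3  10  26] [468.9231 212.4615] [0.593  0.0379] ends [0.5859 0.0371] [0.6003 0.0388] 0.014498405899162643
w1 [460 211   7   9  29] [463.     215.4138] [0.5968 0.0295] ends [0.59   0.0252] [0.6027 0.0331] 0.014946559731921471
w9 [199 141  14  36 105] [204.9524 158.7524] [0.5015 0.0235] ends [0.4772 0.0211] [0.5264 0.026 ] 0.049419388309785484
w9 [161 165  30  25  98] [175.4592 177.051 ] [ 0.5198 -0.0222] ends [ 0.5012 -0.0368] [ 0.5395 -0.0067] 0.0487542865367618
w9 [220 216  14  12  65] [227.3692 222.0769] [0.5953 0.0348] ends [0.5962 0.0251] [0.5946 0.0421] 0.01710525223444999
```

View pics/c9.png

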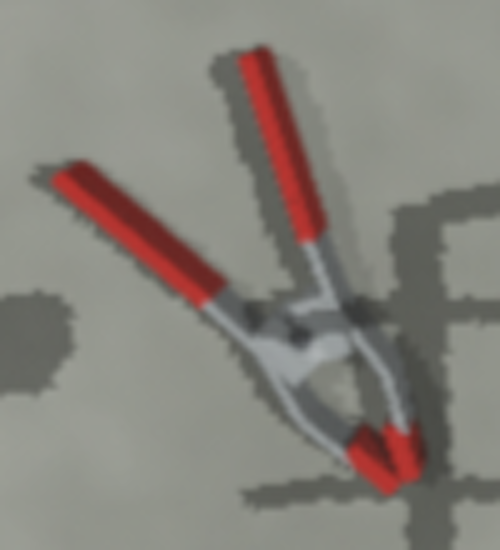

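```bash
python3 - <<'E'
from h import *
T=eyes.camera_params("wrist")['T_tool_cam']
for px,y in (((184,284),-.0425),((381,284),.0425),((270,268),-.005),((296,268),.005)):
    o,d=ray("wrist",px,(np.zeros(3),np.eye(3))); k=(y-o[1])/d[1]; print(px,o+k*d)
im=cv2.imread("pics/w8.png"); cv2.imwrite("pics/c10.png",cv2.resize(im[240:380,180:390],None,fx=3.5,fy=3.5))
print(delta([.512,.001,.12],np.radians(112.3)),r.sense()['time'])
E
```

```text
(184, 284) [ 0.0015 -0.0425 -0.0073]
(381, 284) [ 0.0029  0.0425 -0.0066]
(270, 268) [-0.0116 -0.005  -0.0218]
(296, 268) [-0.0087  0.005  -0.0202]
[array([ 1.1818, -0.6045,  0.043 ]), np.float64(-0.08763757559529356), np.float64(80.75047278569431)] 14.8
```

View pics/c10.png

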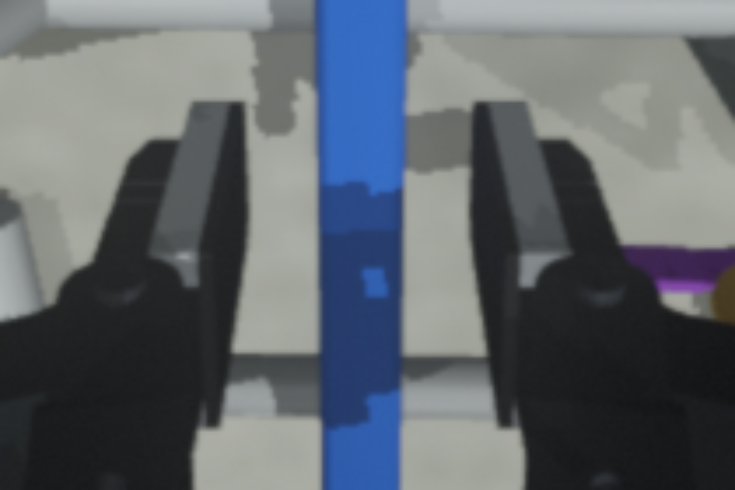

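play_rows(
  series=[
    {"translation":[0,-0.15,0.02],"turn":-0.01,"gripper":-1},
    {"translation":[0.03,-0.3,0.043],"turn":-0.025,"gripper":-1},
    {"translation":[0.1,-0.45,0.043],"turn":-0.04,"gripper":-1},
    {"translation":[0.3,-0.55,0.043],"turn":-0.055,"gripper":-1},
    {"translation":[0.52,-0.605,0.043],"turn":-0.07,"gripper":-1},
    {"translation":[0.75,-0.605,0.043],"turn":-0.08,"gripper":-1},
    {"translation":[0.95,-0.605,0.043],"turn":-0.0875,"gripper":-1},
    {"translation":[1.0,-0.605,0.043],"turn":-0.0875,"gripper":-1},
  ],
)

```text
time: 15.8
eef_pos: [0.5128, 0.0057, 0.1531]
tool_rot: [-0.138, 0.695, 0.139, 0.692]
contact_force: [-0.4, 0.9, 0.6]
width: 0.999
```

```bash
python3 - <<'E'
from h import *
im,P=snap("wrist","w11"); x=r.sense(); print(repr(P),x['time'])
hsv=cv2.cvtColor(im,cv2.COLOR_BGR2HSV)
rd=cv2.inRange(hsv,(0,170,150),(8,255,255))|cv2.inRange(hsv,(172,150,150),(180,255,255))
k,l,st,ce=cv2.connectedComponentsWithStats(rd)
for i in range(1,k):
    if st[i][4]>40:
        pts=np.argwhere(l==i)[:,::-1].astype(np.float32)
        vx,vy,x0,y0=cv2.fitLine(pts,cv2.DIST_L2,0,.01,.01).ravel()
        s=(pts-[x0,y0])@[vx,vy]; e=[onz("wrist",(x0+vx*a,y0+vy*a),.022,P)[:2] for a in(s.min(),s.max())]
        print(st[i],ce[i],onz("wrist",ce[i],.022,P)[:2],"ends",*e)
E
```

```text
(array([0.5128, 0.0057, 0.1531]), array([[-0.0034, -0.3837,  0.9234],
       [ 0.0001,  0.9235,  0.3837],
       [-1.    ,  0.0014, -0.0031]])) 15.85
[297 177  23  59 261] [308.1264 205.5939] [0.5014 0.0228] ends [0.5271 0.0254] [0.4772 0.0204]
[239 190  19  46 229] [248.2751 212.1878] [ 0.5247 -0.019 ] ends [ 0.5095 -0.0309] [ 0.5403 -0.0068]
[267 298   8  14  58] [270.6207 304.7069] [0.5967 0.0293] ends [0.5912 0.0249] [0.6023 0.0337]
[279 298   7  15  55] [281.8727 305.0909] [0.5933 0.0386] ends [0.6001 0.0393] [0.5857 0.0378]
```

View pics/w11.png

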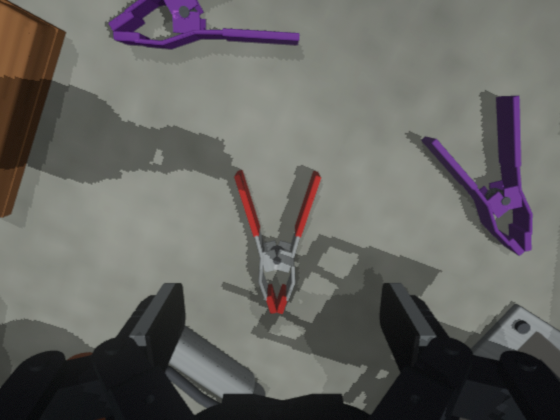

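```bash
python3 - <<'E'
from h import *
P=pose(); a=onz("wrist",(279.5,173),.022,P); b=onz("wrist",(276.5,311),.022,P); d=(b-a)[:2]; L=np.linalg.norm(d); u=d/L
print(a,b,L,np.degrees(np.arctan2(d[1],d[0])), "grip from end",a[:2]+u*.028,"from jaw",b[:2]-u*.098)
g=(a[:2]+u*.028+b[:2]-u*.098)/2
print(delta([*g,.016],np.arctan2(d[1],d[0])+np.pi/2), g)
E
```

```text
[ 0.4863 -0.0082  0.022 ] [0.6012 0.0364 0.022 ] 0.12320090832598805 21.22567539432881 grip from end [0.5124 0.002 ] from jaw [0.5098 0.0009]
[array([ 0.6862, -0.0159, -0.015 ]), np.float64(0.003680355373831141), np.float64(112.55060332890802)] [0.5111 0.0015]
```

play_rows(
  series=[
    {"translation":[0.08,-0.01,-0.01],"turn":0.001,"gripper":-1},
    {"translation":[0.2,-0.016,-0.012],"turn":0.002,"gripper":-1},
    {"translation":[0.34,-0.016,-0.012],"turn":0.002,"gripper":-1},
    {"translation":[0.46,-0.016,-0.012],"turn":0.002,"gripper":-1},
    {"translation":[0.57,-0.016,-0.012],"turn":0.002,"gripper":-1},
    {"translation":[0.64,-0.016,-0.012],"turn":0.002,"gripper":-1},
    {"translation":[0.675,-0.016,-0.012],"turn":0.002,"gripper":-1},
    {"translation":[0.675,-0.016,-0.012],"turn":0.002,"gripper":-1},
  ],
)

```text
time: 16.85
eef_pos: [0.5127, 0.0011, 0.0198]
tool_rot: [-0.134, 0.694, 0.134, 0.694]
contact_force: [-0.8, -0.8, 0.2]
width: 0.998
```

```bash
python3 - <<'E'
from h import *
im,P=snap("wrist","w12"); x=r.sense(); print(repr(P),x['time'],x['contact_force'])
E
```

```text
(array([0.5127, 0.0011, 0.0198]), array([[ 0.0004, -0.372 ,  0.9282],
       [-0.    ,  0.9282,  0.372 ],
       [-1.    , -0.0002,  0.0004]])) 16.9 [-0.4089  0.0705 -0.1038]
```

View pics/w12.png

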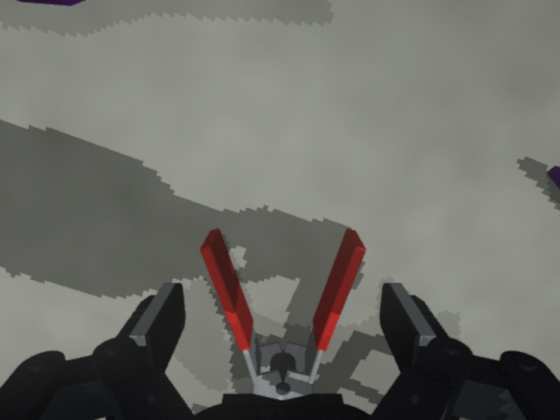

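play_rows(
  series=[
    {"translation":[0.01,0,0],"turn":0,"gripper":-0.5},
    {"translation":[0.018,0,0],"turn":0,"gripper":0},
    {"translation":[0.018,0,0],"turn":0,"gripper":0.3},
    {"translation":[0.018,0,0],"turn":0,"gripper":0.6},
    {"translation":[0.018,0,0],"turn":0,"gripper":1},
    {"translation":[0.018,0,0],"turn":0,"gripper":1},
    {"translation":[0.018,0,0],"turn":0,"gripper":1},
    {"translation":[0.018,0,0],"turn":0,"gripper":1},
  ],
  newtons=45,
)

```text
time: 17.9
eef_pos: [0.5138, 0.0011, 0.0179]
tool_rot: [-0.134, 0.693, 0.134, 0.696]
contact_force: [-1.0, 0.5, 14.5]
width: 0.288
```

```bash
python3 - <<'E'
from h import *
im,P=snap("wrist","w13"); x=r.sense(); print(P[0],x['time'],x['contact_force'],x['width']*85)
E
```

```text
[0.5138 0.0011 0.0179] 17.95 [-1.181  -0.0672 13.9576] 24.404877043291542
```

View pics/w13.png

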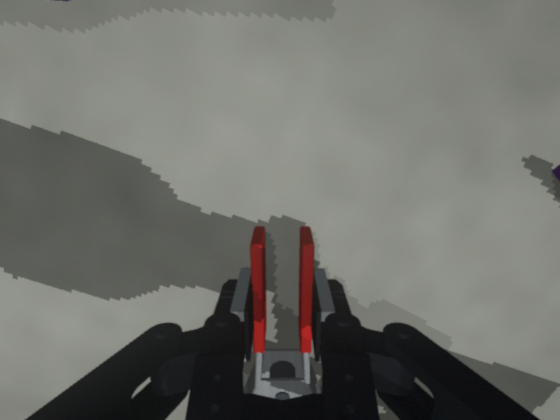

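```bash
python3 - <<'E'
from h import *
print(delta([.47,.02,.133],np.radians(81)))
E
```

```text
[array([-0.5761,  0.1684, -0.1663]), np.float64(0.08561911106159932), np.float64(111.82287998217576)]
```

play_rows(
  series=[
    {"translation":[-0.06,0,0],"turn":0,"gripper":1},
    {"translation":[-0.15,0,0],"turn":0,"gripper":1},
    {"translation":[-0.27,0.02,-0.03],"turn":0.01,"gripper":1},
    {"translation":[-0.4,0.06,-0.06],"turn":0.03,"gripper":1},
    {"translation":[-0.5,0.1,-0.1],"turn":0.05,"gripper":1},
    {"translation":[-0.57,0.14,-0.14],"turn":0.07,"gripper":1},
    {"translation":[-0.57,0.168,-0.166],"turn":0.08,"gripper":1},
    {"translation":[-0.57,0.168,-0.166],"turn":0.0855,"gripper":1},
  ],
)

```text
time: 18.95
eef_pos: [0.4681, 0.0205, 0.1304]
tool_rot: [0.055, 0.705, -0.055, 0.705]
contact_force: [0.4, -0.3, -1.2]
width: 0.288
```

```bash
python3 - <<'E'
from h import *
im,P=snap("wrist","w14"); s,_=snap("scene","s14"); x=r.sense(); print(P[0],x['time'],x['contact_force'],x['width']*85)
cv2.imwrite("pics/s14c.png",np.hstack([cv2.resize(s[80:280,220:420],None,fx=2.1,fy=2.1,interpolation=cv2.INTER_CUBIC),im[:,90:470]]))
print(delta([.44,.10,.133],np.radians(81)),delta([.392,.228,.133],np.radians(81)))
E
```

```text
[0.4681 0.0205 0.1304] 19.05 [-0.1405  0.0286 -0.6266] 24.14411226422736
[array([-0.014 ,  0.3722, -0.206 ]), np.float64(0.00023941862557522238), np.float64(81.08619070520707)] [array([-0.0141,  0.9673, -0.5423]), np.float64(0.00023941862557522238), np.float64(81.08619070520707)]
```

View pics/s14c.png

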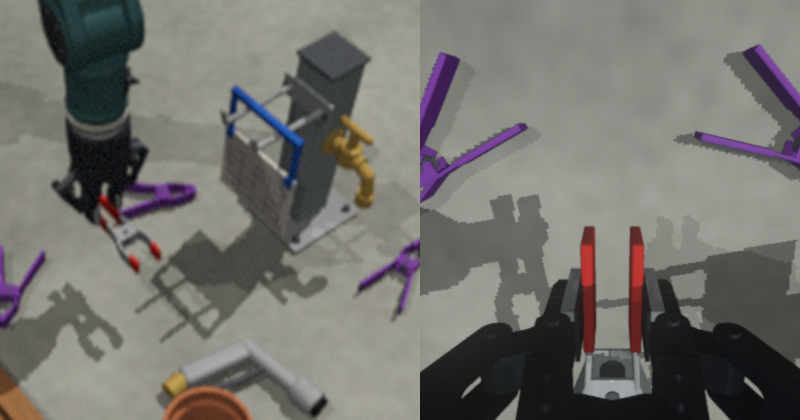

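play_rows(
  series=[
    {"translation":[-0.01,0.08,-0.045],"turn":0,"gripper":1},
    {"translation":[-0.014,0.2,-0.112],"turn":0,"gripper":1},
    {"translation":[-0.014,0.36,-0.2],"turn":0,"gripper":1},
    {"translation":[-0.014,0.52,-0.29],"turn":0,"gripper":1},
    {"translation":[-0.014,0.68,-0.38],"turn":0,"gripper":1},
    {"translation":[-0.014,0.83,-0.46],"turn":0,"gripper":1},
    {"translation":[-0.014,0.93,-0.52],"turn":0,"gripper":1},
    {"translation":[-0.014,0.967,-0.54],"turn":0,"gripper":1},
  ],
)

```text
time: 20.05
eef_pos: [0.3923, 0.2292, 0.1327]
tool_rot: [0.054, 0.705, -0.054, 0.705]
contact_force: [0.1, 0.5, -0.5]
width: 0.287
```

```bash
python3 - <<'E'
from h import *
im,P=snap("wrist","w15"); s,_=snap("scene","s15");t,_=snap("top","t15"); x=r.sense(); print(repr(P),x['time'],x['contact_force'],x['width']*85)
cv2.imwrite("pics/s15c.png",cv2.resize(s[80:230,260:410],None,fx=4,fy=4,interpolation=cv2.INTER_CUBIC))
cv2.imwrite("pics/t15c.png",cv2.resize(t[150:270,130:270],None,fx=5,fy=5,interpolation=cv2.INTER_CUBIC))
E
```

```text
(array([0.3923, 0.2292, 0.1327]), array([[-0.0001,  0.1524,  0.9883],
       [ 0.0002,  0.9883, -0.1524],
       [-1.    ,  0.0001, -0.0001]])) 20.2 [ 0.1622 -0.692  -0.8855] 24.399314662927853
```

View pics/s15c.png

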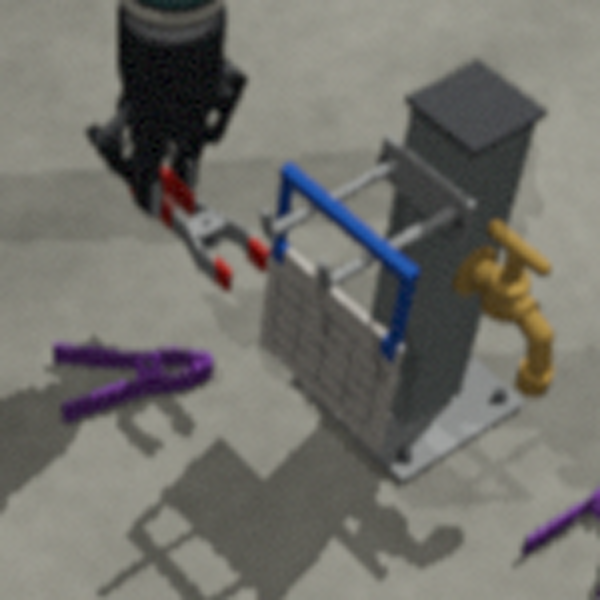

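View pics/t15c.png

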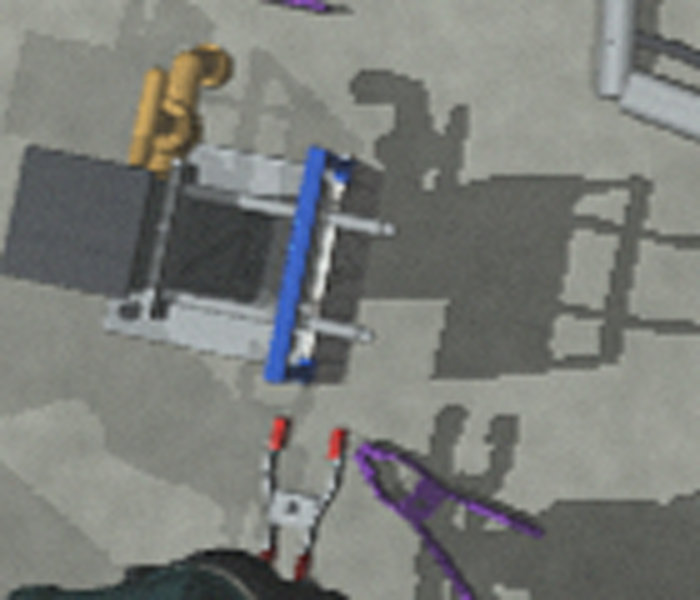

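View pics/w15.png

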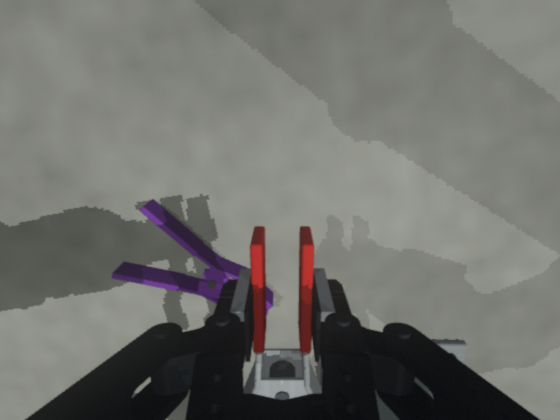

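```bash
python3 - <<'E'
from h import *
q=lambda x,y,z: onz("top",(130+x/5,150+y/5),z)[:2]
n,f=q(276,382,.249),q(319,148,.249); u=(f-n)/np.linalg.norm(f-n); print("bar",n,f,np.linalg.norm(f-n),np.degrees(np.arctan2(u[1],u[0])))
c=(n+f)/2; e=c-.065*u; v=np.array([-u[1],u[0]]); print("centre",c,"edge",e,"card top edge via white",q(305,367,.181),q(342,180,.181))
l,rr=q(291,418,.137),q(330,430,.137); print("tips",l,rr,np.linalg.norm(l-rr)); m=(l+rr)/2
for z in (.1327+.004,): pass
p=pose()[0][:2]
print("tip mid rel edge: along",(m-e)@u,"across",(m-e)@v); print("tip mid rel TCP",(m-p)@u,(m-p)@v)
print("tcp-based pred tip rel edge", (p+.096*u-e)@u,(p+.096*u-e)@v)
# scene cross check of bar
s=lambda x,y,z: onz("scene",(260+x/4,80+y/4),z)[:2]
print("scene bar ends",s(287,168,.249),s(413,272,.249))
E
```

```text
bar [0.5136 0.2049] [0.6353 0.1873] 0.1229758131365384 -8.270847900330415
centre [0.5744 0.1961] edge [0.5101 0.2055] card top edge via white [0.5207 0.2052] [0.6243 0.1886]
tips [0.4907 0.2217] [0.4845 0.1992] 0.02337214843071024
tip mid rel edge: along -0.02303014116121059 across 0.0017005112808776688
tip mid rel TCP 0.09619043129744391 -0.0031293778231930424
tcp-based pred tip rel edge -0.023220572458654512 0.0048298891040707065
scene bar ends [0.524  0.2028] [0.6408 0.1856]
```

play_rows(
  series=[
    {"translation":[0,-0.006,0.01],"turn":0,"gripper":1},
    {"translation":[0,-0.014,0.03],"turn":0,"gripper":1},
    {"translation":[0,-0.014,0.06],"turn":0,"gripper":1},
    {"translation":[0,-0.014,0.09],"turn":0,"gripper":1},
    {"translation":[0,-0.014,0.12],"turn":0,"gripper":1},
    {"translation":[0,-0.014,0.15],"turn":0,"gripper":1},
    {"translation":[0,-0.014,0.175],"turn":0,"gripper":1},
    {"translation":[0,-0.014,0.19],"turn":0,"gripper":1},
  ],
)

```text
time: 21.2
eef_pos: [0.4299, 0.2191, 0.1329]
tool_rot: [0.055, 0.705, -0.055, 0.705]
contact_force: [0.9, 0.2, -1.4]
width: 0.288
```

```bash
python3 - <<'E'
from h import *
im,P=snap("wrist","w16"); s,_=snap("scene","s16");t,_=snap("top","t16"); x=r.sense(); print(repr(P),x['time'],x['contact_force'],x['width']*85)
cv2.imwrite("pics/s16c.png",cv2.resize(s[90:200,270:390],None,fx=5,fy=5,interpolation=cv2.INTER_CUBIC))
cv2.imwrite("pics/t16c.png",cv2.resize(t[170:250,165:225],None,fx=7,fy=7,interpolation=cv2.INTER_CUBIC))
E
```

```text
(array([0.4299, 0.2191, 0.1329]), array([[ 0.0001,  0.1553,  0.9879],
       [-0.    ,  0.9879, -0.1553],
       [-1.    , -0.    ,  0.0002]])) 21.35 [-0.1676  0.7475 -0.0063] 24.54087756341875
```

View pics/s16c.png

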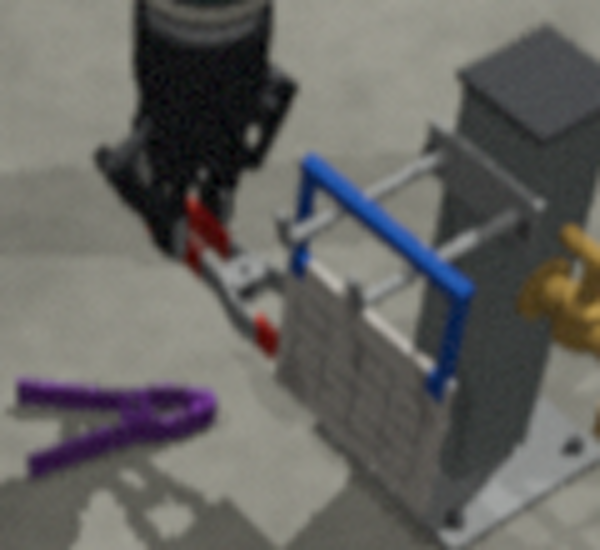

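View pics/t16c.png

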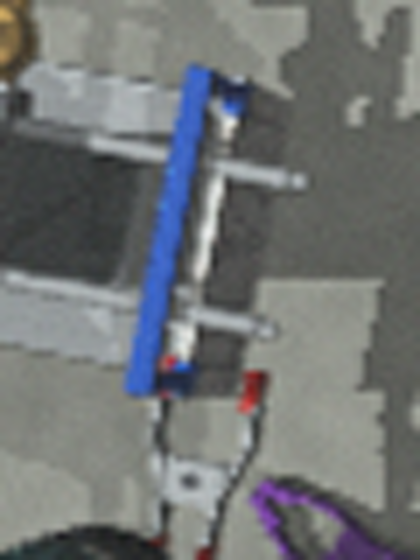

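View pics/w16.png

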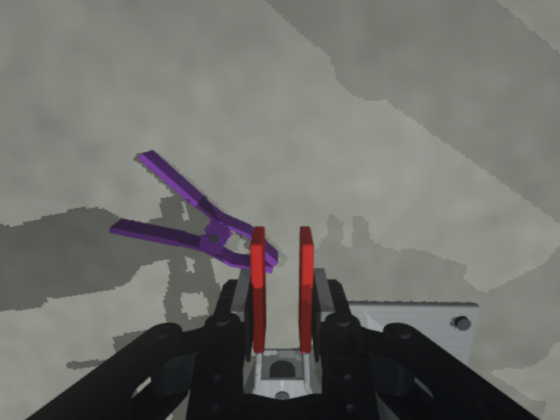

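```bash
python3 - <<'E'
from h import *
q=lambda x,y,z: onz("top",(165+x/7,170+y/7),z)[:2]
n,f=q(141,393,.249),q(200,68,.249); u=(f-n)/np.linalg.norm(f-n); v=np.array([-u[1],u[0]]); c=(n+f)/2; e=c-.065*u
print(n,f,np.linalg.norm(f-n),np.degrees(np.arctan2(u[1],u[0])),c,e)
rt=q(244,372,.137); lt=q(181,357,.137); print("right tip rel edge",(rt-e)@u,(rt-e)@v,"left",(lt-e)@u,(lt-e)@v)
wh=q(172,365,.181); print("card top-edge near end",(wh-e)@u,(wh-e)@v, "far",(q(237,105,.181)-e)@u,(q(237,105,.181)-e)@v)
p=pose()[0][:2]; print("tcp pred tip",(p+.096*u-e)@u,(p-e)@v)
s=lambda x,y: (270+x/5,90+y/5)
# scene: where predicted items are
P3=lambda a,b,z: np.array([*(e+a*u+b*v),z])
for nm,X in (("edge top",P3(0,0,.181)),("edge bot",P3(0,0,.071)),("tipR top",P3(.015,-.014,.137)),("tipR bot",P3(.015,-.014,.115)),("bar near",P3(.003,0,.249)),("bar far",P3(.127,0,.249))):
    z=proj("scene",X); print(nm,(z-[270,90])*5)
E
```

```text
[0.5143 0.2051] [0.635  0.1878] 0.12195549976352271 -8.14642028143438 [0.5746 0.1965] [0.5103 0.2057]
right tip rel edge 0.013360315216556945 -0.01443592145870422 left 0.014975521941614223 0.012032144676140617
card top-edge near end 0.01309601554506396 0.005447049544618863 far 0.11819170162783743 -0.0015076592456836388
tcp pred tip 0.014144519041341811 0.0018865810442658861
edge top [281.8896 238.5866]
edge bot [266.9613 371.52  ]
tipR top [274.2446 320.4844]
tipR bot [271.2539 346.8953]
bar near [296.1861 147.8525]
bar far [461.1775 282.9313]
```

play_rows(
  series=[
    {"translation":[0,0,0],"turn":0,"gripper":1},
    {"translation":[0,0,0],"turn":0,"gripper":1},
    {"translation":[0,0,0],"turn":0,"gripper":1},
    {"translation":[0,0,0],"turn":0,"gripper":1},
    {"translation":[0,0,0],"turn":0,"gripper":1},
    {"translation":[0,0,0],"turn":0,"gripper":1},
    {"translation":[0,0,0],"turn":0,"gripper":1},
    {"translation":[0,0,0],"turn":0,"gripper":1},
  ],
)

```text
time: 22.35
eef_pos: [0.4295, 0.2192, 0.1329]
tool_rot: [0.055, 0.705, -0.055, 0.705]
contact_force: [0.8, 0.2, -0.5]
width: 0.287
```

```bash
python3 - <<'E'
from h import *
s,P=snap("scene","s17");t,_=snap("top","t17"); x=r.sense(); print(P[0],x['time'],x['contact_force'],x['width']*85)
print(cv2.absdiff(t[:,130:],cv2.imread("pics/t16.png")[:,130:]).max(), np.mean(cv2.absdiff(s,cv2.imread("pics/s16.png"))))
a=cv2.imread("pics/t0.png") if 0 else cv2.imread("pics/top0.png")
cv2.imwrite("pics/f17.png",np.hstack([cv2.resize(s,(400,300)),cv2.resize(t,(400,300))]))
E
```

```text
[0.4295 0.2192 0.1329] 22.45 [ 0.3701 -0.3162 -0.344 ] 24.158143956490004
65 1.5952976190476191
```

View pics/f17.png

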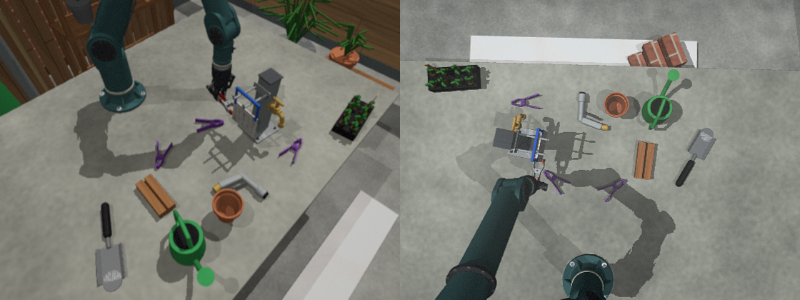

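Everything is steady and the bystanders are where they started. Handing in.

```bash
python3 -c "
from bench import r
print(r.finish_job())"
```

```text
the job is handed in; nothing more can be done
None
```

The watering card hangs by its handle over both prongs. The arm is holding the red spring clamp wide open around the card's side edge nearest the robot. I handed in at about 22.5 s of the 58 s.

**Last checks**
- **Jaw position:** in the top view the jaw tips reach about 13–15 mm past the card's edge. They sit about 14 mm in front of the card and 12 mm behind it.
- **Contact and grip:** the measured force was about 0.6 N, which is noise level, so there is no sign of touching. The grip width stayed steady through a 1 s hold, and the handles were squeezed parallel.
- **Other things on the ledge:** the final pictures show the pot, nozzle, can, trowel and purple clamps in their starting places.

**Disagreement and limits**
- The scene camera put the near end of the bar up to 10 mm farther along than the top camera did. I used the top camera, which agreed to about 4 mm with where the gripper let the card go.
- The rear jaw is hidden behind the card in the scene view. I saw it only in the top view, through the gap beside the bar.
- When the clamp closed on the ledge there was a 14 N upward push on the fingers, well below the limit.

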